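Close the fine needle of a flow controller and zero it

TASK

Zero the flow controller: turn its small blue inner knob clockwise until you feel the needle come up against its seat, and nip it up lightly so that it stays seated, without forcing it and without turning the black outer knob. Then push the green zero button fully down and let it come back up. Leave the other things on the bench where they stand.

Things in the scene. Friction and masses are not known exactly. Their poses are not given: they have to be found in the camera images.
- unit: white flow controller, a box 140 (x) x 200 (y) x 55 mm high, fixed to the bench; origin: centre of its underside. Its display is on its -x face. On its top stand two concentric knobs on an upright axis at x 0, y +45 mm, and the green button at x -20, y -60 mm
- fine_knob: the blue inner (fine) knob, an upright ribbed cylinder 30 mm in diameter that stands 24 mm clear above the outer knob (from 75 to 99 mm above the bench); origin on its axis, 57 mm above the bench, x along the white line on its top. It only turns. Let go, its own friction holds it seated (it may spring back a little)
- fine_top (a point): centre of the top face of the blue inner knob, on its axis, 99 mm above the bench. Lightly nipped up means 0.05 to 0.2 Nm above the free turning friction (0.1 to 0.4 rad past first touch; 0.1 Nm above is right); more than 0.2 Nm above damages the seat
- fine_turn (a joint): angle of the blue inner knob, rad, growing clockwise seen from above; it starts between 0 and 0.5. Turning takes a steady 0.08 Nm against friction. Somewhere between 1.5 and 2.7 (not shown, different each time) the needle meets its seat; from there the torque rises by 0.05 Nm for each further 0.1 rad. At rest, friction may hold up to its 0.08 Nm either way
- coarse_knob (a joint): angle of the black outer knob, rad, clockwise from above; it turns very easily (0.02 Nm) and must keep its setting
- coarse_mark (a point): the white mark on the top of the black outer knob, 25 mm from the axis, 75 mm above the bench. The outer knob is a ribbed disc 56 mm in diameter, its top 75 mm above the bench
- zero_button_top (a point): centre of the top of the green round push button, 24 mm in diameter, in a black housing on the unit's top; it is pushed straight down, 6 mm of travel, about 5 N when fully down, and springs back
- zero_button (a joint): travel of the green button, m: 0 up, 0.006 fully down
- ferrule_jar: white jar with yellow lid, 52 mm wide, 46 mm high, loose beside the unit's +y end; origin: centre of its underside
- screwdriver: orange screwdriver, 165 mm long (along its y), 24 mm high, lying loose beside the unit's -y end; origin: under its middle
- vial_rack: teal vial rack, 62 x 118 x 40 mm, loose behind the unit (+x side); origin: centre of its underside

How it is judged:
On the way, in this order (a step that is already met when the one before it is completed fails the run):
1. the blue inner knob is turned until its needle bears on the seat with at least 0.05 Nm (contact force between fine_knob and unit above 2.5 N), for 0.3 s.
2. with the needle still seated, the green button is pushed down at least 5 of its 6 mm (value of joint zero_button above 0.005 m and contact force between fine_knob and unit above 2 N), for 0.1 s.
At the end, for the whole second after the job is handed in: the needle is left bearing on its seat (at least 0.04 Nm, that is 2 N inside the unit), the green button is back up within 1 mm, and the mark of the black outer knob is within 3 mm of where it was (contact force between fine_knob and unit above 2 N and value of joint zero_button below 0.001 m and distance of coarse_mark from where it was at the start of the episode below 0.003 m); the robot touches nothing.
It fails at once if the needle is forced into its seat: more than 0.2 Nm above free turning (10.3 N inside the unit) (contact force between fine_knob and unit above 10.3 N).
It fails at once if the black outer knob is turned: its mark moves more than 3 mm (distance of coarse_mark from where it was at the start of the episode above 0.003 m).
It fails at once if the jar, the screwdriver or the vial rack is moved more than 15 mm (distance of any of ferrule_jar, screwdriver, vial_rack from where it was at the start of the episode above 0.015 m).
It also fails if it takes over 72 s, if anything falls off the work surface, if the arm or the gripper's body presses on something with over 40 N, if the wrist force passes 120 N, or if a joint passes its speed limit or range.

ROBOT

A 7-joint arm with a two-finger parallel gripper is mounted at the origin on a cart in front of the work surface, level with it; the furniture and walls round the work are solid. World frame = base frame: x ahead of the robot, y to its left, z up, the work surface at z = 0. Lengths are in m, angles in rad, forces in N, time in s.
With the tool pointing down it reaches from about 0.425 to 0.825 m from the base axis. Payload 3.6 kg.
Tool frame: the origin (TCP) lies where the fingers leave the gripper's body, on its centre line; the fingertips stand 73 mm ahead of it and the grasp point (between the pads) lies 54 mm ahead of it; z points along the fingers, y is the line along which they close (so a half turn about z gives the same grasp; the last joint's range is limited). The gripper opens to 85 mm and grips with 20 to 120 N. Pads are 22 mm wide; open, the fingers measure 114 mm over their backs; the gripper's body (76 mm by 85 mm) begins 54 mm behind the grasp point. The pads swing forward as they close: fully open they stand 13 mm farther back than shut.
Start: joints at [1.304, 0.615, -0.013, 1.423, 0.008, 1.103, -0.04], TCP at [0.155, -0.631, 0.304] pointing down, gripper open.
Joint ranges: [-3.12, 3.12], [-0.3, 2.06], [-1.34, 1.32], [0.26, 2.42], [-1.36, 4.5], [0.01, 1.98], [-2.84, 2.84]. Speed limits (rad/s): [2.79, 2.79, 3.14, 3.14, 3.14, 3.14, 3.14].

INTERFACE

Orientations are given as a unit quaternion [x, y, z, w].
In Python, from station import arm, snapshot, camera_info, ticket gives the robot as it stands. Calls block until the motion is done:
- arm.movep(position, orientation): joint-space move of the TCP to a pose.
- arm.line_to(position, velocity=0.15, ori=None): straight line of the TCP; ori=None keeps the orientation; velocity is the mean speed in m/s.
- arm.move_j(angles): joint-space move.
- arm.move_gripper(opening, effort=None): opening from 0.0 (shut) to 1.0 (fully open); effort is the grip in N (None keeps the last); returns when the fingers have stopped.
- arm.pause(seconds).
- arm.ik(position, orientation): joint angles nearest the present ones, or None.
- snapshot(name): name is "scene" or "top" or "wrist"; returns the picture (420x560x3 uint8, blue, green, red); there is no depth.
- camera_info(name): a dict with "fx", "fy", "cx", "cy" (pixels), "R" (3x3) and "t" (3): a world point X has camera coordinates R X + t; the wrist camera has in their place "T_tool_cam" (4x4, takes a point from camera to tool coordinates, whose origin is the TCP and whose axes are the flange's). Camera axes: x right, y down, z forward; pixel columns grow to the right and rows downward; lengths in m; the calibration is good to about 2 mm. A picture is of the moment at which its call begins: read the wrist's pose just before it. camera_info takes no time and is no camera call.
A pose or a line that the arm cannot do raises arm.MotionError and nothing moves.
- ticket.finish_job(): hands the job in; it is judged then, once.
Readings, each from a call of its own:
- arm.read_time(): time.
- arm.read_joint_positions(): joint angles.
- arm.read_dq(): joint speeds.
- arm.read_effort(): joint torques, N m.
- arm.read_tool_pos(): TCP position.
- arm.read_eef_rot(): TCP orientation.
- arm.read_ft_force(): force on the tool from outside, world axes, zero at the start.
- arm.read_wrist_torque(): the same for the moment, N m.
- arm.read_opening(): opening from 0.0 (shut) to 1.0 (fully open).
- arm.read_finger_force(): force on a finger pad.
Only numpy, scipy, OpenCV 4.12 (cv2) and the standard library are available. Lean on these libraries where they do the work, as an engineer would, in place of code of your own. Each camera call takes 0.05 s, during which the arm holds its last target. There are 200 camera calls.

## Working session

There is one attempt and no reset: what is moved stays moved. The work goes in short steps, each a Python script; the robot and the scene stay as the last script left them, time stands still between calls to the robot, and variables do not carry over. Pictures are saved under pics/ and viewed, at most 10 in all, crops included, and the job is handed in when it is done.

```bash
ls; mkdir -p pics
python3 - <<'E'
from station import arm, snapshot, camera_info
import cv2, numpy as np
a=snapshot("scene");b=snapshot("top")
cv2.imwrite("pics/s.png",a);cv2.imwrite("pics/t.png",b)
for n in("scene","top","wrist"):print(n,camera_info(n))
print(arm.read_time(),arm.read_tool_pos(),arm.read_eef_rot(),arm.read_ft_force(),arm.read_wrist_torque())
E
```

```text
pics
scene {'fx': 386.20345435047307, 'fy': 386.20345435047307, 'cx': 278.4247192197614, 'cy': 214.15433071703796, 'R': array([[-0.86449939, -0.50247001, -0.01283351],
       [-0.368936  ,  0.65168064, -0.66272058],
       [ 0.34136057, -0.56818679, -0.74875679]]), 't': array([0.52022063, 0.2924447 , 0.70221369])}
top {'fx': 448.19381102409045, 'fy': 448.19381102409045, 'cx': 275.7680485363216, 'cy': 206.56305844355973, 'R': array([[ 0.00687818, -0.99984819,  0.0160087 ],
       [-0.98361657, -0.00964876, -0.18001484],
       [ 0.18014198, -0.01450824, -0.98353362]]), 't': array([-8.22191943e-05,  6.28200193e-01,  9.94338967e-01])}
wrist {'fx': 314.79503055183636, 'fy': 314.79503055183636, 'cx': 277.6910029443255, 'cy': 205.87448963808052, 'T_tool_cam': array([[ 7.98933888e-04, -9.57096467e-01, -2.89768380e-01,
         7.32006155e-02],
       [ 9.99999543e-01,  6.12701492e-04,  7.33410215e-04,
        -7.54037962e-04],
       [-5.24402808e-04, -2.89768833e-01,  9.57096520e-01,
        -7.00181816e-02],
       [ 0.00000000e+00,  0.00000000e+00,  0.00000000e+00,
         1.00000000e+00]])}
0.1 [ 0.15491281 -0.6307251   0.30283851] [ 9.92754655e-01  1.20153214e-01 -1.51721964e-04 -1.17363617e-03] [-1.14818351e-04 -1.35671277e-01 -3.28604733e-01] [ 0.01507276 -0.00613105  0.00542777]
```

View pics/t.png

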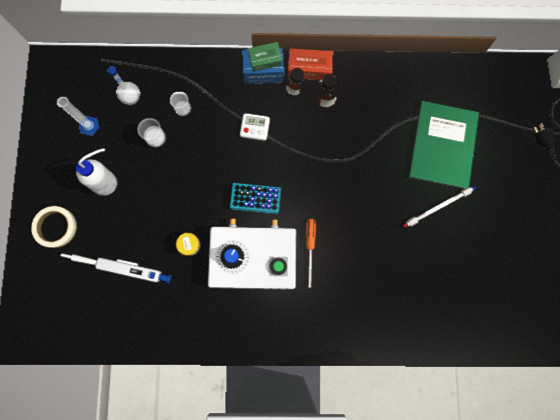

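View pics/s.png

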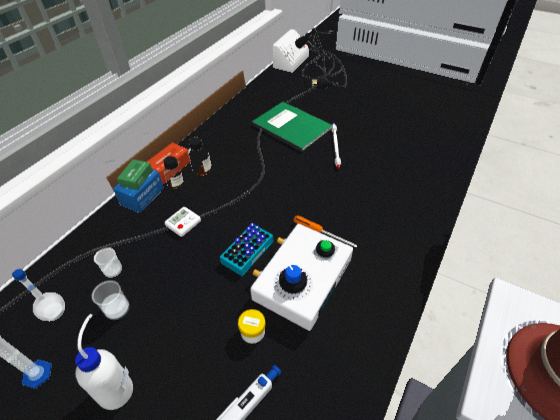

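The top view shows the unit with its blue knob at about (232,256) and the green button at (279,266). The scene view shows the same pair at (293,272) and (325,247). I'll locate both by colour and cast rays.

```bash
cat > h.py <<'E'
from station import arm, snapshot, camera_info, ticket
import cv2, numpy as np
from scipy.spatial.transform import Rotation as Ro
def cam(n):
    """fx.., camera centre and camera->world rotation"""
    c=camera_info(n)
    if n=="wrist":
        Rt=Ro.from_quat(arm.read_eef_rot()).as_matrix(); T=c["T_tool_cam"]
        return c, Rt@T[:3,3]+np.array(arm.read_tool_pos()), Rt@T[:3,:3]
    return c, -c["R"].T@c["t"], c["R"].T
def ray(C,uv):
    c,o,R=C; d=R@np.array([(uv[0]-c["cx"])/c["fx"],(uv[1]-c["cy"])/c["fy"],1]); return o,d
def onz(C,uv,z):
    o,d=ray(C,uv); return o+d*(z-o[2])/d[2]
def cross(r1,r2):
    A=sum(np.eye(3)-np.outer(d,d)/(d@d) for o,d in(r1,r2)); b=sum((np.eye(3)-np.outer(d,d)/(d@d))@o for o,d in(r1,r2))
    return np.linalg.solve(A,b)
HSV={"blue":((100,150,90),(130,255,255)),"green":((45,100,60),(80,255,255))}
def blobs(im,col,roi=None):
    m=cv2.inRange(cv2.cvtColor(im,cv2.COLOR_BGR2HSV),*HSV[col])
    if roi: k=np.zeros_like(m); x0,x1,y0,y1=roi; k[y0:y1,x0:x1]=255; m&=k
    m=cv2.morphologyEx(m,cv2.MORPH_CLOSE,np.ones((3,3)))
    n,l,s,c=cv2.connectedComponentsWithStats(m)
    return sorted([(s[i,4],*c[i].round(1),*s[i,:4]) for i in range(1,n)],reverse=True)[:3], m
def down(yaw): # tool pointing down, tool y (closing line) at world angle yaw+90deg.. x at yaw
    return (Ro.from_euler("z",yaw)*Ro.from_quat([1,0,0,0])).as_quat()
E
python3 - <<'E'
from h import *
T,S=cam("top"),cam("scene");t,s=snapshot("top"),snapshot("scene")
for col,rt,rs in(("blue",(210,255,235,280),(265,320,255,300)),("green",(262,295,250,280),(310,345,230,262))):
    a,b=blobs(t,col,rt)[0],blobs(s,col,rs)[0]; print(col,a[:2],b[:2])
    print(cross(ray(T,a[0][1:3]),ray(S,b[0][1:3])), onz(T,a[0][1:3],.095 if col=="blue" else .07))
# ends of the unit
m=cv2.inRange(t[200:310,195:310],(150,150,150),(255,255,255));c=max(cv2.findContours(m,0,1)[0],key=cv2.contourArea)
p=cv2.boxPoints(cv2.minAreaRect(c))+[195,200];print([onz(T,q,.055)[:2].round(3) for q in p])
q=down(0.12*2)
print(Ro.from_quat(arm.read_eef_rot()).as_matrix().round(2))
E
```

```text
blue [(np.int32(165), np.float64(230.9), np.float64(255.6), np.int32(224), np.int32(249), np.int32(15), np.int32(14))] [(np.int32(243), np.float64(292.8), np.float64(273.8), np.int32(285), np.int32(265), np.int32(17), np.int32(19))]
[0.50916342 0.10445784 0.08567865] [0.50999467 0.1041962  0.095     ]
green [(np.int32(93), np.float64(278.1), np.float64(265.8), np.int32(273), np.int32(261), np.int32(11), np.int32(11))] [(np.int32(112), np.float64(325.5), np.float64(245.5), np.int32(320), np.int32(240), np.int32(12), np.int32(12))]
[ 0.48809785 -0.00137882  0.06850857] [ 0.48964942 -0.00086818  0.07      ]
[array([0.583, 0.163]), array([ 0.585, -0.04 ]), array([ 0.441, -0.04 ]), array([0.439, 0.158])]
[[ 0.97  0.24 -0.  ]
 [ 0.24 -0.97  0.  ]
 [-0.   -0.   -1.  ]]
```

Run:
```python
from h import *
for y in np.arange(-3,3.2,0.5):
    q=arm.ik([.51,.104,.22],down(y)); print(round(y,1), None if q is None else np.round(q,2))
```

```text
-3.0 [ 0.27  0.64 -0.81  1.88  0.6   0.88  0.87]
-2.5 [ 0.43  0.79 -1.15  1.88  0.84  1.06  1.14]
-2.0 [ 0.43  0.79 -1.15  1.88  0.84  1.06  1.64]
-1.5 [ 0.43  0.79 -1.15  1.88  0.84  1.06  2.14]
-1.0 [-0.28  0.52  0.05  1.9  -0.04  0.72 -2.78]
-0.5 [-0.2   0.52 -0.06  1.9   0.05  0.72 -2.36]
0.0 [-0.11  0.53 -0.2   1.89  0.15  0.73 -1.96]
0.5 [ 0.01  0.55 -0.37  1.89  0.28  0.76 -1.59]
1.0 [ 0.11  0.57 -0.54  1.89  0.4   0.79 -1.21]
1.5 [ 0.18  0.6  -0.64  1.89  0.48  0.82 -0.79]
2.0 [ 0.23  0.62 -0.73  1.88  0.54  0.85 -0.35]
2.5 [ 0.26  0.64 -0.79  1.88  0.59  0.87  0.1 ]
3.0 [ 0.27  0.64 -0.81  1.88  0.6   0.88  0.59]
```

Run:
```python
from h import *
q=list(arm.ik([.51,.104,.25],down(-.5))); q[6]=1.8
arm.move_j(q); print(arm.read_time(),arm.read_tool_pos(),np.round(arm.read_joint_positions(),3))
W=cam("wrist");im=snapshot("wrist");cv2.imwrite("pics/w.png",im)
a,m=blobs(im,"blue");print(a)
for b in a[:2]: print(onz(W,b[1:3],.099))
print(blobs(im,"green")[0])
```

```text
3.075 [0.51033819 0.10299032 0.25001923] [-0.146  0.483 -0.139  1.862  0.091  0.802  1.8  ]
[(np.int32(1387), np.float64(280.8), np.float64(209.0), np.int32(259), np.int32(187), np.int32(43), np.int32(46)), (np.int32(736), np.float64(130.9), np.float64(267.1), np.int32(104), np.int32(245), np.int32(58), np.int32(43)), (np.int32(413), np.float64(436.3), np.float64(228.6), np.int32(423), np.int32(216), np.int32(28), np.int32(26))]
[0.50457597 0.10296466 0.099     ]
[0.60689898 0.02960745 0.099     ]
[(np.int32(925), np.float64(176.8), np.float64(108.5), np.int32(160), np.int32(92), np.int32(35), np.int32(34))]
```

View pics/w.png

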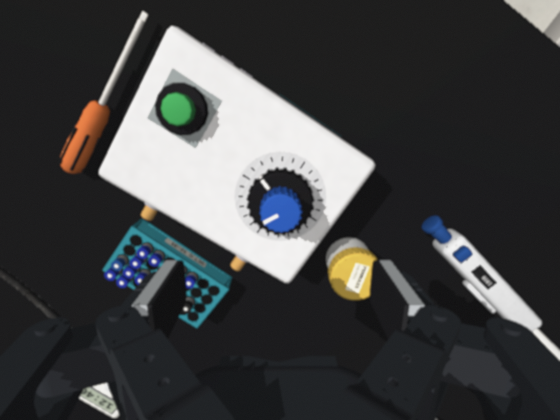

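The wrist view shows the blue knob at about (281,210), the green button at (178,108), and the fingers clear of the bench items. The wrist and top estimates differ by about 5 mm, so I'll take the opposite heading to cancel the bias.

Run:
```python
from h import *
def obs():
    W=cam("wrist");im=snapshot("wrist")
    h=cv2.cvtColor(im,cv2.COLOR_BGR2HSV); out=[]
    for col,z in(("blue",.099),("green",.0685)):
        a,m=blobs(im,col)
        b=min(a,key=lambda b:np.hypot(*(onz(W,b[1:3],z)[:2]-([.508,.104] if col=="blue" else [.489,0]))))
        x,y,w,hh=b[3:]; v=h[y:y+hh,x:x+w,2].astype(np.uint8); mm=m[y:y+hh,x:x+w]
        t,_=cv2.threshold(v[mm>0],0,255,cv2.THRESH_OTSU)
        top=((v>t)&(mm>0)).astype(np.uint8)
        c=max(cv2.findContours(top,0,2)[0],key=cv2.contourArea); (cx,cy),r=cv2.minEnclosingCircle(c)
        print(col,b[1:],"thr",t,"circ",cx+x,cy+y,r, onz(W,(cx+x,cy+y),z).round(4), onz(W,b[1:3],z).round(4)); out.append(ray(W,(cx+x,cy+y)))
    return im,out
i1,o1=obs(); q=list(arm.read_joint_positions()); q[6]=1.8-3.1416; arm.move_j(q); i2,o2=obs()
for a,b in zip(o1,o2): print("cross",cross(a,b).round(4))
cv2.imwrite("pics/w2.png",np.hstack([cv2.resize(i1[60:270,120:340],(400,382)),cv2.resize(i2[60:270,150:370],(400,382))]));print(arm.read_time())
```

```text
blue (np.float64(280.6), np.float64(209.0), np.int32(259), np.int32(187), np.int32(43), np.int32(46)) thr 153.0 circ 279.5 212.0 19.830631256103516 [0.507  0.1035 0.099 ] [0.5046 0.1029 0.099 ]
green (np.float64(176.6), np.float64(108.4), np.int32(160), np.int32(92), np.int32(35), np.int32(34)) thr 130.0 circ 175.24251461029053 108.35628700256348 15.694988250732422 [ 0.4875 -0.0029  0.0685] [ 0.487  -0.002   0.0685]
blue (np.float64(274.3), np.float64(214.8), np.int32(254), np.int32(194), np.int32(43), np.int32(41)) thr 151.0 circ 275.51515197753906 215.6969699859619 19.558704376220703 [0.5081 0.1046 0.099 ] [0.5082 0.1057 0.099 ]
green (np.float64(360.8), np.float64(284.8), np.int32(349), np.int32(271), np.int32(23), np.int32(29)) thr 122.0 circ 362.8712577819824 287.281436920166 11.489745140075684 [ 0.4836 -0.0041  0.0685] [ 0.4847 -0.001   0.0685]
cross [0.5075 0.104  0.0967]
cross [ 0.4862 -0.0007  0.0752]
5.875
```

View pics/w2.png

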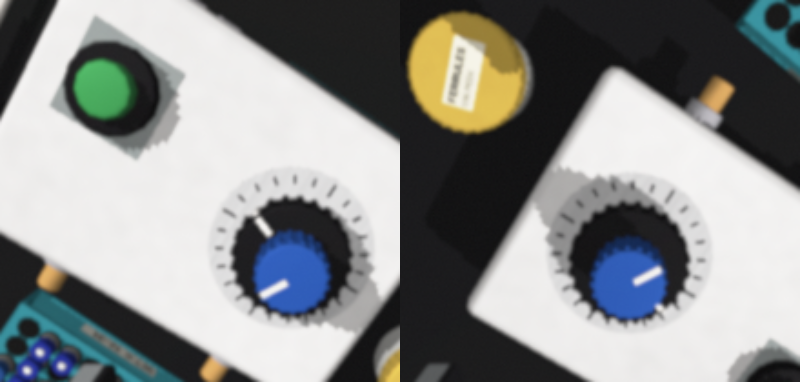

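The crops show the blue top ellipse and the green cap clearly. The knob is at about (0.508, 0.104) and the button at about (0.487, -0.001). Next I grip the knob at q7 = 1.8, which leaves about 3 rad of clockwise travel (q7 decreasing).

Run:
```python
from h import *
q=list(arm.read_joint_positions()); q[6]=1.8; arm.move_j(q); arm.move_gripper(.65,25)
arm.line_to([.508,.104,.170]); arm.line_to([.508,.104,.150],.05)
print(arm.read_time(),arm.read_tool_pos(),arm.read_ft_force(),arm.read_wrist_torque())
cv2.imwrite("pics/w3.png",snapshot("wrist"))
arm.move_gripper(0,25); arm.pause(.2)
print(arm.read_time(),arm.read_opening(),arm.read_finger_force(),arm.read_tool_pos(),arm.read_ft_force(),arm.read_wrist_torque(),np.round(arm.read_joint_positions(),3))
cv2.imwrite("pics/w4.png",np.hstack([cv2.resize(cv2.imread("pics/w3.png"),(400,300)),cv2.resize(snapshot("wrist"),(400,300))]))
```

```text
10.1667 [0.50791563 0.10402165 0.14975973] [ 0.14621076 -0.44213768 -0.23334563] [-0.06737688 -0.02729925 -0.0232479 ]
10.7583 0.34002397355443575 24.833258986473083 [0.50825755 0.1038595  0.15036536] [-0.09965247 -0.99580487  3.92520873] [-0.14957125  0.10298953  0.01612401] [-0.17   0.63  -0.112  1.96   0.126  0.557  1.765]
```

View pics/w4.png

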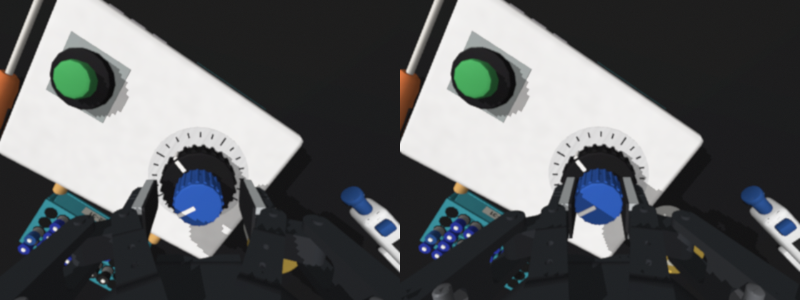

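The left half shows the open fingers straddling the blue knob. The right half shows it gripped and centred at 29 mm opening. There is about 4 N of upward force, so I'll regrip 3 mm higher to be sure the tips clear the outer knob, then make the first small turn.

Run:
```python
from h import *
def st(): print(round(arm.read_time(),2),np.round(arm.read_joint_positions()[6],3),np.round(arm.read_tool_pos(),4),np.round(arm.read_ft_force(),2),np.round(arm.read_wrist_torque(),3),np.round(arm.read_effort()[6],3))
def crop(): im=snapshot("wrist"); return im
arm.move_gripper(.5); arm.line_to([.508,.104,.153],.05); st()
arm.move_gripper(0,25); arm.pause(.1); st()
a=crop(); q0=list(arm.read_joint_positions())
q=q0[:]
for d in (.05,.1,.2,.3):
    q[6]=q0[6]-d; arm.move_j(q); st()
b=crop()
cv2.imwrite("pics/w5.png",np.hstack([cv2.resize(i[180:300,200:360],(400,300)) for i in(a,b)]))
```

```text
11.34 1.766 [0.5081 0.1041 0.1532] [-0.31 -0.48 -0.18] [-0.04  -0.019  0.045] 0.001
11.7 1.766 [0.5082 0.1038 0.1533] [-0.18 -0.57  2.47] [-0.109  0.051  0.026] -0.017
12.0 1.717 [0.5082 0.1038 0.1532] [ 0.05 -0.    1.15] [-0.081  0.032 -0.076] 0.041
12.25 1.668 [0.5081 0.1039 0.1532] [-0.53 -0.44  2.47] [-0.122  0.089 -0.096] 0.045
12.5 1.57 [0.5081 0.1039 0.1532] [-0.49 -0.15  1.68] [-0.017  0.098 -0.074] 0.002
12.75 1.47 [0.5081 0.1039 0.1532] [-0.56 -1.25  2.9 ] [-0.099  0.127 -0.07 ] 0.007
```

View pics/w5.png

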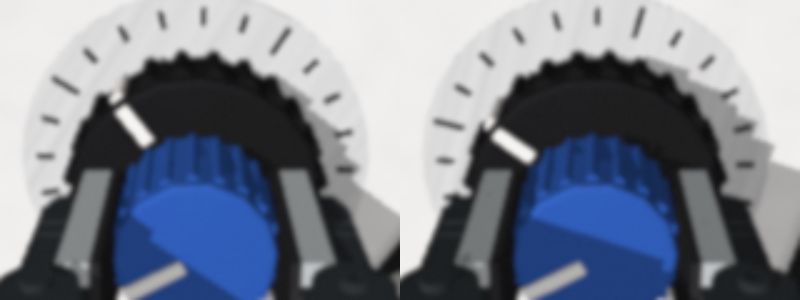

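Between the two crops the dial and the black knob's mark rotate together in the camera view (mark (135,125) to (513,145)), while the blue line stays fixed relative to the tool. So only the blue knob is turning, clockwise. Next I turn on in small steps, watching the torque.

```bash
cat > turn.py <<'E'
from h import *
def tz(n=6):
    v=[]
    for _ in range(n): arm.pause(.02); v.append((arm.read_wrist_torque()[2],arm.read_effort()[6]))
    return np.mean(v,0),np.std(v,0)
E
python3 - <<'E'
from turn import *
Q0=1.766; q=list(arm.read_joint_positions()); base=[]
for d in (.45,.6,.75,.9):
    q[6]=Q0-d; arm.move_j(q); m,s=tz(); base.append(m); print(d,round(arm.read_time(),2),m.round(4),s.round(4))
b=np.mean(base,0); print("base",b)
hi=0
while d<1.7:
    d+=.06; q[6]=Q0-d; arm.move_j(q); m,s=tz(); x=abs(m[0])-abs(b[0])
    print(round(d,2),round(arm.read_time(),2),m.round(4),round(x,4),np.round(arm.read_ft_force(),1))
    if x>.055: break
E
```

```text
0.45 13.17 [-0.0354  0.028 ] [0.0348 0.0028]
0.6 13.53 [-0.0334  0.0284] [0.0292 0.0031]
0.75 13.9 [-0.0502  0.0285] [0.0325 0.0031]
0.9 14.27 [-0.0369  0.0285] [0.0447 0.0032]
base [-0.03898953  0.0283457 ]
0.96 14.62 [-0.0569  0.0397] 0.0179 [-0.3  1.   1.9]
1.02 14.97 [-0.0492  0.0485] 0.0102 [-0.   0.7  1.6]
1.08 15.32 [-0.0493  0.0507] 0.0103 [0.1 0.5 1.5]
1.14 15.67 [-0.0652  0.0512] 0.0262 [0.6 1.4 2.8]
1.2 16.02 [-0.0475  0.0512] 0.0085 [-0.4  1.5  2. ]
1.26 16.37 [-0.0556  0.0512] 0.0166 [-0.4  1.6  1.7]
1.32 16.72 [-0.0502  0.0512] 0.0112 [0.3 2.4 1.9]
1.38 17.07 [-0.0475  0.0511] 0.0085 [-0.2  2.3  1.9]
1.44 17.42 [-0.0424  0.0511] 0.0034 [0.2 3.  1.3]
1.5 17.77 [-0.0248  0.0301] -0.0142 [0.1 3.  1. ]
1.56 18.12 [0.0018 0.0047] -0.0372 [0.2 4.2 2.8]
1.62 18.47 [ 0.0047 -0.0211] -0.0343 [0.2 4.2 0.6]
1.68 18.82 [ 0.042  -0.0471] 0.003 [0.6 4.2 1.5]
1.74 19.17 [ 0.0655 -0.0734] 0.0265 [1.4 4.8 0.5]
```

The joint-7 effort is the clean signal. It held a flat plateau until about 1.45 rad of turn, then rose steadily by 0.125 Nm. The needle is therefore about 0.27 rad past first touch, at roughly 0.13 Nm, so I stop turning and release.

Run:
```python
from turn import *
arm.pause(.3); print(tz(4))
a=snapshot("wrist")
arm.move_gripper(.6); b=snapshot("wrist"); arm.pause(.2)
p=arm.read_tool_pos(); arm.line_to([p[0],p[1],.25]); c=snapshot("wrist"); W=cam("wrist"); print(arm.read_time(),arm.read_joint_positions()[6])
cv2.imwrite("pics/w6.png",np.hstack([cv2.resize(i[180:300,200:360],(400,300)) for i in(a,b)]))
cv2.imwrite("pics/w7.png",c)
print(blobs(c,"green")[0]);
```

```text
(array([ 0.0783288 , -0.11904786]), array([0.02424279, 0.00111362]))
21.0167 0.056768114259150966
[(np.int32(62), np.float64(223.2), np.float64(303.0), np.int32(220), np.int32(295), np.int32(7), np.int32(16))]
```

View pics/w6.png

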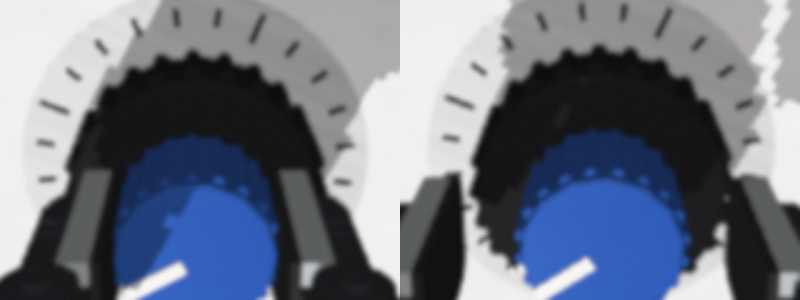

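View pics/w7.png

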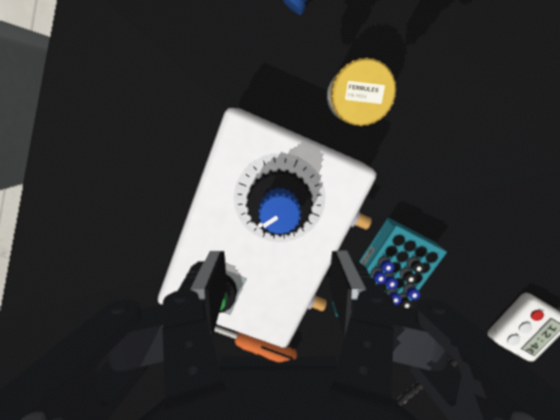

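The knob's line shifts only about 5° on release, which matches a spring-back to roughly 0.08 Nm, so the needle is still seated. Next I move above the button with the fingers shut and view it from two opposite headings.

Run:
```python
from turn import *
arm.move_gripper(0,40)
o=[];ims=[]
q=list(arm.ik([.487,-.001,.25],arm.read_eef_rot()))
for a in (1.7,1.7-np.pi):
    q[6]=a; arm.move_j(q); W=cam("wrist"); im=snapshot("wrist"); ims.append(im); bs=blobs(im,"green")[0]; b=bs[0]; print(b)
    print(onz(W,b[1:3],.07)); o.append(ray(W,b[1:3]))
    p=W[2].T@(np.array([.508,.104,.085])-W[1]); print("knob px",W[0]["cx"]+W[0]["fx"]*p[0]/p[2],W[0]["cy"]+W[0]["fy"]*p[1]/p[2])
print(cross(*o),arm.read_time(),arm.read_tool_pos())
cv2.imwrite("pics/w8.png",np.hstack([cv2.resize(i,(400,300)) for i in ims]))
```

```text
(np.int32(749), np.float64(277.2), np.float64(204.2), np.int32(263), np.int32(189), np.int32(30), np.int32(31))
[ 0.48688623 -0.00054489  0.07      ]
knob px 392.7069694103544 264.7162456323952
(np.int32(733), np.float64(277.8), np.float64(204.4), np.int32(263), np.int32(190), np.int32(30), np.int32(30))
[ 0.48573922 -0.0009349   0.07      ]
knob px 148.41535355222663 146.70630116848687
[ 0.48631418 -0.00073523  0.07203958] 25.7583 [ 0.48699326 -0.00097912  0.25000753]
```

View pics/w8.png

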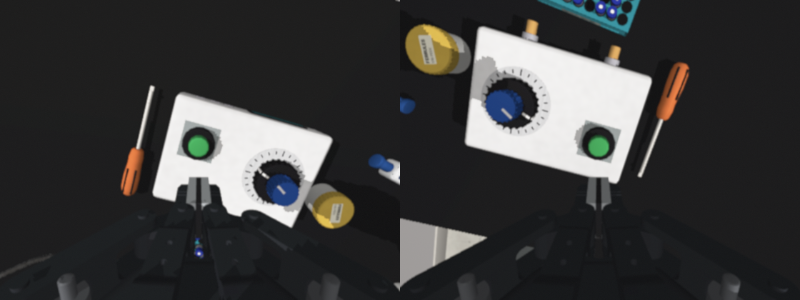

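Both views show the button centred at about (277,204) in the full frames, which puts it at (0.4863, -0.0007) with its top near z = 0.072. The black mark's direction is unchanged. Now I press down under force watch.

Run:
```python
from turn import *
x,y=.4863,-.0007
arm.line_to([x,y,.160]); arm.pause(.2); f0=np.mean([arm.read_ft_force()[2] for _ in range(4)])
z=.150; first=None
while z>.125:
    arm.line_to([x,y,z],.02); f=[]
    for _ in range(4): arm.pause(.015); f.append(arm.read_ft_force()[2]-f0)
    f=np.mean(f); print(round(z,4),round(arm.read_tool_pos()[2],4),round(f,2))
    if f>9: break
    z-=.001
arm.pause(.2); print(arm.read_time())
arm.line_to([x,y,.16],.05); arm.line_to([x,y,.25]); print(arm.read_time())
q=list(arm.read_joint_positions()); W=cam("wrist"); im=snapshot("wrist"); print(blobs(im,"green")[0][0],q[6])
cv2.imwrite("pics/w9.png",im)
```

```text
0.15 0.15 0.28
0.149 0.1491 1.71
0.148 0.1481 2.03
0.147 0.1471 2.75
0.146 0.1461 2.82
0.145 0.1451 4.0
0.144 0.1441 4.57
0.143 0.1436 9.5
29.8417
31.0833
(np.int32(745), np.float64(278.6), np.float64(202.9), np.int32(264), np.int32(188), np.int32(30), np.int32(31)) -1.443265760658152
```

View pics/w9.png

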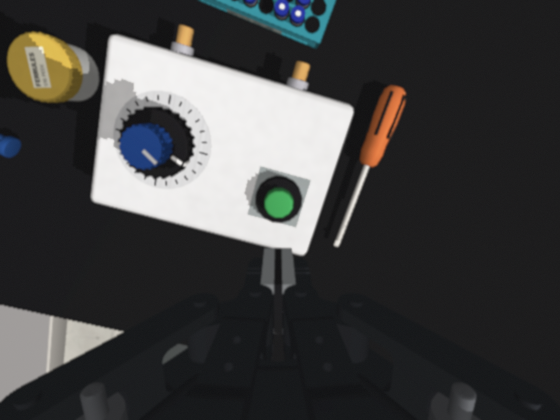

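The button touched at TCP z of about 0.150 and reached a hard stop at 0.1436, which is the full 6 mm with force climbing to about 5 N before the stop. The picture shows it back up at (279,203), with the other items where they stood.

```bash
python3 -c "
from station import ticket
print(ticket.finish_job())"
```

```text
the job is handed in; nothing more can be done
None
```

The job is handed in, but the hand-in returned no verdict: the needle is seated at an estimated 0.13 Nm (about 0.08 Nm after release), the green button was pushed the full 6 mm and is back up, and in the camera views the black knob and the other items look unmoved.

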